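# Load the red-capped tube rack into the rack reader

### The arm

A 7-joint arm with a two-finger parallel gripper is mounted at the origin on the work surface. World frame = base frame: x ahead of the robot, y to its left, z up, the work surface at z = 0. Lengths are in m, angles in rad, forces in N, time in s.
With the tool pointing down it reaches from about 0.4 to 0.875 m from the base axis. Payload 4.4 kg.
Tool frame: the origin (TCP) lies midway between the tips of the shut fingers; the grasp point (between the pads) lies 19 mm behind it; z points along the fingers, y is the line along which they close (so a half turn about z gives the same grasp; the last joint's range is limited). The gripper opens to 85 mm and grips with 20 to 120 N. Pads are 22 mm wide; open, the fingers measure 114 mm over their backs; the gripper's body (76 mm by 85 mm) begins 54 mm behind the grasp point. The pads swing forward as they close: fully open they stand 13 mm farther back than shut.
Start: joints at [1.186, 0.628, 0.038, 1.517, -0.027, 0.996, -0.02], TCP at [0.204, -0.617, 0.231] pointing down, gripper open.
Joint ranges: [-3.06, 3.06], [-0.37, 2.12], [-1.25, 1.32], [0.18, 2.47], [-1.1, 4.24], [0.23, 1.98], [-2.94, 2.94]. Speed limits (rad/s): [2.57, 2.57, 3.14, 3.14, 3.14, 3.14, 3.14].

### API

Orientations are given as a unit quaternion [w, x, y, z].
In Python, from bench import sensors, imaging, ctrl gives the robot as it stands.
- The arm moves only by the tool jog_arm, never from a script. Its argument "steps" is a list of rows, each a list of 2 entries, a list of its own where there are three numbers: the shift along the tool's x, y, z in mm, then the turn, a rotation vector about the tool's x, y, z in degrees. A call has 1 to 12 rows; each row shifts and turns the commanded pose from where the row before left it, along the tool's axes as they then stand; what a row does not reach is not made up. A row lasts 1/8 s, in which the tool goes at most 62.5 mm and 10.7 degrees, less where a joint would pass 70% of its speed; a pose out of reach is approached as far as the arm can. A call is refused whole if a number of a shift passes 62.5 or a number of a turn 10.7, either way. A call with a gripper value outside its range is refused whole. "hand" is the opening, from -1 (shut) to 1 (fully open), set as the call begins (left out, the last holds). The fingers move at their own pace and stop on an object; the grip force is fixed at half the most. Time passes only in rows, so rows that do not move let the fingers close. It gives the time, the measured TCP pose, the force, the opening and the grip force at its end, in the units of the state.
- sensors.observe(): the state, without advancing time (a new reading comes with each control period).
- imaging.get_image(name): name is "scene" or "top" or "wrist"; returns (picture, depth): 480x640x3 uint8, blue, green, red; 480x640 float32, m along the optical axis (not along the pixel's ray), 0 where there is no reading.
- imaging.camera_params(name): a dict with "fx", "fy", "cx", "cy" (pixels), "k1" (the pictures are not rectified: a ray, as slopes to the right and down, at radius r is drawn at 1 + k1 r^2 times it, then the intrinsics apply), "R" (3x3) and "t" (3): a world point X has camera coordinates R X + t; the wrist camera has in their place "tool_from_camera" (4x4, takes a point from camera to tool coordinates, whose origin is the TCP and whose axes are the flange's). Camera axes: x right, y down, z forward; pixel columns grow to the right and rows downward; lengths in m; the calibration is good to about 2 mm. A picture is of the moment at which its call begins: read the wrist's pose just before it. camera_params takes no time and is no camera call.
- ctrl.close_job(): hands the job in; it is judged then, once.
Trained networks look in the newest picture that a camera, given by its name, has taken for a name from the list of things; names that differ only in an ending like _2 or _b are one class to them, and where a whole thing is asked for, a point or a joint stands for the part that bears it (a point fixed in the world has none). Each returns a list of dicts, best first, with "conf" (0 to 1); they miss things now and then, are a little off and sometimes report something else, mostly with a low value. They report only what shows in the picture. A call takes as long as a camera call.
- imaging.recognise(camera, thing): "rect" ([left, top, right, bottom] in pixels, round what is visible of it).
- imaging.cut_out(camera, thing): "mask" (480x640 bool, what is visible of it) and "rect" ([left, top, right, bottom] in pixels, round what is visible of it).
The state is a dict: "time_s": time; "joints": joint angles; "joint_velocities": joint speeds; "joint_efforts": joint torques, N m; "position": TCP position; "tool_rot": TCP orientation; "contact_force": force on the tool from outside, world axes, zero at the start; "torque": the same for the moment, N m; "width": finger opening in m; "finger_force": force on a finger pad.
Only numpy, scipy, OpenCV 4.12 (cv2) and the standard library are available. Lean on these libraries where they do the work, as an engineer would, in place of code of your own. Each camera call takes 0.05 s, during which the arm holds its last target. There are 200 camera calls.

### The job

Lift the reader's grey hood open by its orange bar until it rests on its stop and stays there. Then slide the white rack of red-capped tubes along the bench, without lifting it off the bench or tipping it over, over the reader's blue entry ramp until it has dropped behind the lip and sits fully home, flat and square in the pocket. Leave the hood open, and do not disturb the blue-capped rack, the jar, the label roll or the mouse.

Things in the scene. Friction and masses are not known exactly. Their poses are not given: they have to be found in the camera images.
- reader: Fixed reader, seldom square to the bench. Origin: centre of the rack pocket at bench level; z up, +y from the mouth into the pocket, x across. Pocket (floor = bench): 114 mm wide in x between 22 mm high walls, y -50 (lip) to +50 mm (back stop). A white housing behind, y 125 to 200, 136 wide, 90 high, stops the hood. Rack home: origin on this origin, its long side along x, either way round.
- mouth (a point): Middle of the pocket's mouth, on top of the 4 mm high blue front lip (reader y = -50 mm, the lip's inner edge; the lip is 5 mm wide). In front of it a blue ramp rises from bench level at reader y = -85 mm to the lip's top at y = -55 mm. Two blue funnel walls, 22 mm high, flare from 115 mm apart at the lip to 137 mm apart at y = -82 mm.
- hood (a joint): Grey hood over pocket and mouth: 126 mm wide, 121 deep, top 72 mm above the bench, with side cheeks and a front panel down to 26 mm above the bench. Hinged at the reader's +y side. 0 = shut, 1.75 rad = open on its stop (10 degrees past upright). Falls shut if let go below about 1 rad, falls softly open above that. About 0.2 kg.
- hood_bar (a point): Centre of the orange grip bar on the hood: 12 mm thick, 70 mm free length between its two posts, along the reader's x, its axis 34 mm above the hood's top face (106 mm above the bench when shut), 19 mm behind the front edge. Moves with the hood.
- hood_hinge (a point): Point on the hood's hinge axis (which runs along the reader's x), 62 mm behind the reader's origin in +y and 26 mm above the bench; the bar is 102 mm in front of it and 80 mm above it when shut.
- rack: White tube rack with 12 red caps: a solid block 110 mm (its x) by 96 mm (its y) by 40 mm high, caps up to 56 mm above its underside; about 0.35 kg, too wide to grasp, loose on the bench. Origin: centre of its underside, z up.
- blue_rack: Bystander: grey rack of the same size with blue caps. Origin: centre of its underside.
- jar: Bystander: sample jar with yellow cap, 56 mm diameter, 65 mm high. Origin: centre of its underside.
- label_roll: Bystander: roll of white labels standing on its end, 56 mm diameter, 45 mm high. Origin: centre of its underside.
- mouse: Bystander: black computer mouse 58 by 100 by 22 mm. Origin: centre of its underside.

How it is judged:
By the outcome, as a careful person would: the job done as asked, in the order asked, and still so for the second after the job is handed in, with the robot touching nothing.
It also fails if it takes over 72 s, if anything falls off the work surface, if the arm or the gripper's body presses on something with over 40 N, if the wrist force passes 120 N, or if a joint passes its speed limit or range.

## Working session

There is one attempt and no reset: what is moved stays moved. The work goes in short steps, Python scripts to look and compute and a tool call to move; the robot and the scene stay as the last step left them, time stands still between calls to the robot, and variables do not carry over. Pictures are saved under pics/ and viewed, at most 10 in all, crops included, and the job is handed in when it is done.

Besides the shell and the picture viewer there is one more tool, called after "Request:" as name(argument=value, ...), one argument or row to a line, values as JSON. jog_arm: Moves the arm, as the interface text tells. Its arguments: {"type":"object","properties":{"steps":{"type":"array","items":{"type":"array"}},"hand":{"type":"number"}},"required":["steps"]}

```bash
mkdir -p pics; ls; cat > h.py <<'E'
import numpy as np, cv2
from bench import sensors, imaging, ctrl
from scipy.spatial.transform import Rotation as Rn
def cloud(name, depth, mask):
    p=imaging.camera_params(name)
    v,u=np.nonzero(mask&(depth>0)); d=depth[v,u]
    K=np.array([[p['fx'],0,p['cx']],[0,p['fy'],p['cy']],[0,0,1]])
    xy=cv2.undistortPoints(np.c_[u,v].astype(float).reshape(-1,1,2),K,np.array([p['k1'],0,0,0,0.]))[:,0]
    X=np.c_[xy*d[:,None],d]
    if 'R' in p: return (X-np.array(p['t']))@np.array(p['R'])
    s=sensors.observe(); T=np.array(p['tool_from_camera'])
    w,x,y,z=s['tool_rot']
    return (X@T[:3,:3].T+T[:3,3])@Rn.from_quat([x,y,z,w]).as_matrix().T+np.array(s['position'])
E
python3 - <<'E'
from h import *
s=sensors.observe(); print(s)
for c in ['scene','top']:
    im,d=imaging.get_image(c); cv2.imwrite(f'pics/{c}0.png',im); np.save(c+'0.npy',d)
    for t in ['rack','reader','hood','hood_bar','blue_rack','jar','label_roll','mouse']:
        for r in imaging.cut_out(c,t)[:2]:
            P=cloud(c,d,r['mask'])
            print(c,t,round(r['conf'],2),np.round(r['rect']),len(P),np.round(np.median(P,0),3) if len(P) else '', np.round(np.percentile(P,2,0),3),np.round(np.percentile(P,98,0),3))
            if r['conf']>.5: np.save(f'm_{c}_{t}.npy',r['mask'])
E
```

```text
pics
{'time_s': 0.0, 'joints': array([ 1.18619795,  0.62932386,  0.03845937,  1.51839628, -0.02697926,
        0.99630385, -0.02001445]), 'joint_velocities': array([ 0.00030833,  0.00044169,  0.00025735, -0.00078822,  0.00052919,
        0.00046708,  0.0010561 ]), 'joint_efforts': array([-5.98498609e-04, -5.63402867e+01,  1.22552276e+00, -1.93444026e+01,
        1.08444181e-02,  1.07007462e-02,  1.01017989e-06]), 'position': array([ 0.20353738, -0.61663642,  0.23039481]), 'tool_rot': array([-9.39806592e-04,  9.87323794e-01,  1.58716134e-01, -1.77622252e-04]), 'contact_force': array([0.41988142, 0.78216385, 0.31167967]), 'torque': array([ 0.00229178, -0.00863982,  0.01367556]), 'finger_force': 0.0, 'width': 0.08532466775793694}
scene rack 0.81 [258. 229. 309. 282.] 2329 [ 0.576 -0.117  0.04 ] [ 0.494 -0.166  0.003] [ 0.599 -0.073  0.058]
scene rack 0.3 [409. 219. 478. 292.] 3744 [0.589 0.202 0.071] [0.494 0.145 0.027] [0.62  0.263 0.111]
scene reader 0.6 [397. 223. 554. 310.] 9510 [0.592 0.258 0.063] [0.493 0.127 0.001] [0.623 0.397 0.095]
scene hood 0.76 [409. 224. 478. 295.] 3664 [0
[... 1278 characters left out ...]
4761 [0.555 0.201 0.072] [0.495 0.145 0.028] [0.617 0.265 0.112]
top hood_bar 0.85 [163. 206. 237. 280.] 4670 [0.555 0.202 0.072] [0.495 0.144 0.042] [0.616 0.264 0.112]
top blue_rack 0.73 [450. 218. 511. 281.] 3043 [ 0.536 -0.331  0.04 ] [ 0.484 -0.383  0.015] [ 0.589 -0.287  0.058]
top jar 0.98 [249. 320. 281. 351.] 773 [0.382 0.082 0.064] [0.356 0.058 0.004] [0.405 0.108 0.068]
top label_roll 0.71 [301. 120. 330. 149.] 661 [ 0.764 -0.021  0.044] [ 0.742 -0.048  0.002] [0.79  0.005 0.048]
top mouse 0.9 [194. 129. 250. 169.] 1370 [0.747 0.169 0.021] [0.717 0.121 0.013] [0.778 0.216 0.025]
top mouse 0.75 [247. 320. 279. 353.] 766 [0.382 0.082 0.064] [ 0.357  0.058 -0.   ] [0.405 0.11  0.068]
```

```bash
python3 - <<'E'
from h import *
im=cv2.imread('pics/top0.png'); cv2.imwrite('pics/top0c.png',cv2.resize(im[90:390,70:530],(800,522)))
d=np.load('top0.npy')
P=cloud('top',d,np.ones(d.shape,bool))
def rect(n,lo,hi,box):
    m=(P[:,2]>lo)&(P[:,2]<hi)&(P[:,0]>box[0])&(P[:,0]<box[1])&(P[:,1]>box[2])&(P[:,1]<box[3])
    r=cv2.minAreaRect((P[m,:2]*1000).astype(np.float32)); print(n,m.sum(),r,np.median(P[m,2]))
rect('rack top',.03,.065,(.46,.63,-.2,-.03))
rect('blue',.03,.065,(.44,.63,-.42,-.25))
rect('hood top',.066,.08,(.46,.65,.1,.28))
rect('hous',.08,.1,(.46,.65,.28,.42))
rect('bar',.10,.125,(.46,.65,.1,.28))
rect('reader low',.012,.1,(.46,.65,.06,.42))
E
```

```text
rack top 2885 ((543.8652954101562, -120.07026672363281), (110.3967056274414, 96.58326721191406), 0.1870560199022293) 0.04058956531679222
blue 2941 ((536.6548461914062, -336.8875427246094), (110.18843841552734, 99.04989624023438), 4.021927356719971) 0.04046114815863921
hood top 4097 ((556.099853515625, 205.7261199951172), (126.37421417236328, 123.53490447998047), 0.6201456189155579) 0.07194903427601634
hous 2950 ((552.2548828125, 365.4803161621094), (134.8563232421875, 73.77079010009766), 0.9144822359085083) 0.09015015338491303
bar 315 ((556.46630859375, 163.63143920898438), (83.24785614013672, 12.309211730957031), 1.6701000928878784) 0.11069684399973809
reader low 8612 ((554.2550048828125, 261.6578369140625), (147.4413604736328, 281.5553894042969), 1.1574547290802002) 0.07280931265833746
```

View pics/top0c.png

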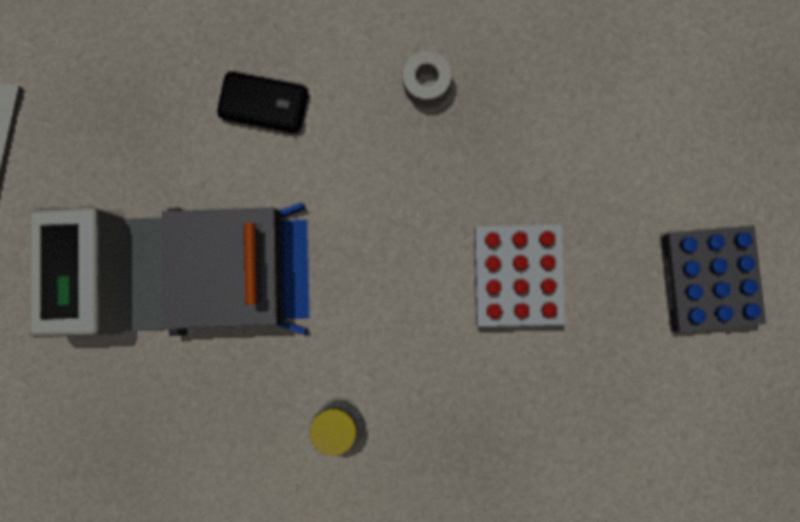

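Request:
jog_arm(
  steps=[
    [[0,0,0],[0,0,8.6]],
    [[0,0,0],[0,0,8.6]],
    [[33,-45,0],[0,0,0]],
    [[33,-45,0],[0,0,0]],
    [[33,-45,0],[0,0,0]],
    [[33,-45,0],[0,0,0]],
    [[33,-45,0],[0,0,0]],
    [[33,-45,0],[0,0,0]],
    [[33,-45,0],[0,0,0]],
    [[33,-45,0],[0,0,0]],
    [[12,-45,0],[0,0,0]],
    [[12,-45,0],[0,0,0]],
  ],
  hand=0,
)

```text
time_s: 2.4
position: [0.484, -0.1603, 0.2315]
tool_rot: [0.0, 1.0, 0.01, 0.0]
contact_force: [0.4, 0.3, 0.1]
width: 0.0428
finger_force: 0.0
```

Request:
jog_arm(
  steps=[
    [[12,-50,-8],[0,0,0]],
    [[12,-50,-8],[0,0,0]],
    [[12,-50,-8],[0,0,0]],
    [[12,-50,-8],[0,0,0]],
    [[12,-50,-8],[0,0,0]],
    [[12,-50,-8],[0,0,0]],
    [[10,-50,0],[0,0,0]],
    [[0,-50,0],[0,0,0]],
    [[0,0,0],[-10,0,0]],
    [[0,0,0],[-10,0,0]],
    [[0,0,0],[-10,0,0]],
    [[0,0,0],[-10,0,0]],
  ],
)

```text
time_s: 3.9
position: [0.5581, 0.2406, 0.2801]
tool_rot: [0.344, 0.939, 0.009, 0.004]
contact_force: [0.1, -1.2, -0.4]
width: 0.0428
finger_force: 0.0
```

```bash
python3 -c "
from h import *
s=sensors.observe();print(s['joints'],s['position'],s['tool_rot'])
im,d=imaging.get_image('wrist');cv2.imwrite('pics/w1.png',im);np.save('w1.npy',d)"
```

```text
[-0.87199754  0.78808622  0.26210755  1.31929928  0.3696085   1.49698114
 -2.30809442] [0.55813357 0.24056171 0.28012011] [0.34390808 0.93895083 0.00889475 0.00441121]
```

Request:
jog_arm(
  steps=[
    [[0,0,0],[9.2,0,0]],
    [[0,0,0],[9.2,0,0]],
    [[0,0,0],[9.2,0,0]],
    [[0,0,0],[9.2,0,0]],
    [[0,0,0],[9.2,0,0]],
    [[0,0,0],[9,0,0]],
    [[-1,40,29],[0,0,0]],
    [[-1,40,29],[0,0,0]],
    [[-1,40,29],[0,0,0]],
    [[0,0,0],[0,0,0]],
  ],
)

```text
time_s: 5.2
position: [0.5553, 0.1414, 0.162]
tool_rot: [-0.129, 0.992, 0.005, -0.003]
contact_force: [-0.3, 0.2, -0.5]
width: 0.0428
finger_force: 0.0
```

```bash
python3 - <<'E'
from h import *
s=sensors.observe()
im,d=imaging.get_image('wrist');cv2.imwrite('pics/w2.png',im)
w,x,y,z=s['tool_rot'];R=Rn.from_quat([x,y,z,w]).as_matrix()
print(s['position'],R)
P=cloud('wrist',d,np.ones(d.shape,bool))
m=(P[:,2]>.098)&(P[:,2]<.125)&(abs(P[:,0]-.555)<.07)&(P[:,1]>.12)&(P[:,1]<.21)
print(m.sum(),cv2.minAreaRect((P[m,:2]*1000).astype(np.float32)),np.percentile(P[m,2],[5,50,95]))
g=s['position']-.019*R[:,2]
print('to bar',R.T@(np.array([.5563,.1637,.106])-g)*1000)
E
```

```text
[0.55533128 0.14136192 0.16203628] [[ 0.99992348  0.01013963 -0.0070874 ]
 [ 0.01161888 -0.96645146  0.2565864 ]
 [-0.00424794 -0.25664911 -0.96649531]]
2401 ((556.77734375, 166.4923095703125), (84.69733428955078, 12.31850528717041), 1.2452565431594849) [0.10822395 0.11256398 0.1141481 ]
to bar [ 1.46622371 -7.19718873 78.88358609]
```

View pics/w2.png

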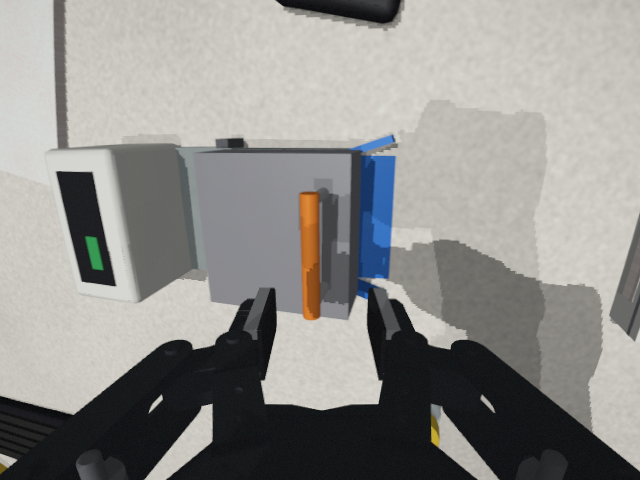

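Request:
jog_arm(
  steps=[
    [[1.5,-8.5,10],[0,0,0]],
    [[0,0,23],[0,0,0]],
    [[0,0,23],[0,0,0]],
    [[0,0,23],[0,0,0]],
    [[0,0,0],[0,0,0]],
  ],
)

```text
time_s: 5.88
position: [0.5567, 0.1775, 0.0898]
tool_rot: [-0.131, 0.991, 0.011, -0.002]
contact_force: [0.1, 0.0, 0.4]
width: 0.0425
finger_force: 0.0
```

Request:
jog_arm(
  steps=[
    [[0,0,0],[0,0,0]],
    [[0,0,0],[0,0,0]],
    [[0,0,0],[0,0,0]],
    [[0,0,0],[0,0,0]],
    [[0,0,0],[0,0,0]],
  ],
  hand=-1,
)

```text
time_s: 6.5
position: [0.5589, 0.1733, 0.0909]
tool_rot: [-0.13, 0.991, 0.008, 0.0]
contact_force: [0.8, -6.1, 4.0]
width: 0.0103
finger_force: 58.6
```

```bash
python3 - <<'E'
from h import *
s=sensors.observe(); print(s['joints'])
w,x,y,z=s['tool_rot'];R=Rn.from_quat([x,y,z,w])
p=s['position']; g=p-.019*R.as_matrix()[:,2]; print('grasp pt',g)
th=np.radians(1.1); ax=np.array([np.cos(th),np.sin(th),0])   # reader x
ey=np.array([-np.sin(th),np.cos(th),0])
B=g.copy(); H=B+.102*ey-np.array([0,0,.08])
# TCP path: bar arc phi, tool tilt a(phi); print rows in tool axes
def pose(phi,a):
    b=H+Rn.from_rotvec(-ax*phi).apply(B-H)
    Q=Rn.from_rotvec(-ax*a)*R
    return b+.019*Q.as_matrix()[:,2],Q
N=26; ph=np.radians(np.linspace(0,78,N+1)); al=np.minimum(ph,np.radians(63))
pp,pQ=pose(0,0)
for f,a in list(zip(ph,al))[1:]:
    q,Q=pose(f,a)
    print(round(np.degrees(f)),np.round(pQ.as_matrix().T@(q-pp)*1000,1),np.round((pQ.inv()*Q).as_rotvec(degrees=True),1),np.round(q,3)); pp,pQ=q,Q
E
```

```text
[-0.10371524  0.72221208 -0.1448468   1.87858472 -0.32821991  0.51598537
 -1.48022874]
grasp pt [0.55891789 0.16838154 0.1092884 ]
3 [ 0.  -4.5 -4. ] [-3.  0. -0.] [0.559 0.177 0.096]
6 [ 0.  -4.5 -4. ] [-3.  0. -0.] [0.559 0.18  0.101]
9 [ 0.  -4.5 -4. ] [-3.  0. -0.] [0.559 0.184 0.105]
12 [ 0.  -4.5 -4. ] [-3.  0. -0.] [0.559 0.188 0.11 ]
15 [ 0.  -4.5 -4. ] [-3.  0. -0.] [0.559 0.193 0.114]
18 [ 0.  -4.5 -4. ] [-3.  0. -0.] [0.558 0.197 0.118]
21 [ 0.  -4.5 -4. ] [-3.  0. -0.] [0.558 0.202 0.122]
24 [ 0.  -4.5 -4. ] [-3.  0. -0.] [0.558 0.207 0.125]
27 [ 0.  -4.5 -4. ] [-3.  0. -0.] [0.558 0.212 0.128]
30 [ 0.  -4.5 -4. ] [-3.  0. -0.] [0.558 0.217 0.131]
33 [ 0.  -4.5 -4. ] [-3.  0. -0.] [0.558 0.223 0.134]
36 [ 0.  -4.5 -4. ] [-3.  0. -0.] [0.558 0.228 0.136]
39 [ 0.  -4.5 -4. ] [-3.  0. -0.] [0.558 0.234 0.138]
42 [ 0.  -4.5 -4. ] [-3.  0. -0.] [0.558 0.239 0.14 ]
45 [ 0.  -4.5 -4. ] [-3.  0. -0.] [0.557 0.245 0.142]
48 [ 0.  -4.5 -4. ] [-3.  0. -0.] [0.557 0.251 0.143]
51 [ 0.  -4.5 -4. ] [-3.  0. -0.] [0.557 0.257 0.144]
54 [ 0.  -4.5 -4. ] [-3.  0. -0.] [0.557 0.263 0.144]
57 [ 0.  -4.5 -4. ] [-3.  0. -0.] [0.557 0.269 0.144]
60 [ 0.  -4.5 -4. ] [-3.  0. -0.] [0.557 0.275 0.144]
63 [ 0.  -4.5 -4. ] [-3.  0. -0.] [0.557 0.281 0.144]
66 [ 0.  -5.5 -3.9] [0. 0. 0.] [0.557 0.288 0.142]
69 [ 0.  -5.7 -3.6] [0. 0. 0.] [0.557 0.294 0.14 ]
72 [-0.  -5.9 -3.3] [0. 0. 0.] [0.556 0.301 0.138]
75 [-0.  -6.1 -3. ] [0. 0. 0.] [0.556 0.307 0.136]
78 [-0.  -6.2 -2.7] [0. 0. 0.] [0.556 0.313 0.133]
```

Request:
jog_arm(
  steps=[
    [[0,-4.5,-4],[-3,0,0]],
    [[0,-4.5,-4],[-3,0,0]],
    [[0,-4.5,-4],[-3,0,0]],
    [[0,-4.5,-4],[-3,0,0]],
    [[0,-4.5,-4],[-3,0,0]],
    [[0,-4.5,-4],[-3,0,0]],
  ],
)

```text
time_s: 7.25
position: [0.5583, 0.1999, 0.1176]
tool_rot: [0.026, 1.0, 0.01, 0.002]
contact_force: [3.9, 1.3, -8.0]
width: 0.01
finger_force: 61.2
```

Request:
jog_arm(
  steps=[
    [[0,-4.5,-4],[-3,0,0]],
    [[0,-4.5,-4],[-3,0,0]],
    [[0,-4.5,-4],[-3,0,0]],
    [[0,-4.5,-4],[-3,0,0]],
    [[0,-4.5,-4],[-3,0,0]],
    [[0,-4.5,-4],[-3,0,0]],
  ],
)

```text
time_s: 8.0
position: [0.5577, 0.2326, 0.1337]
tool_rot: [0.18, 0.984, 0.01, 0.003]
contact_force: [8.4, 2.5, -19.6]
width: 0.0098
finger_force: 60.2
```

Request:
jog_arm(
  steps=[
    [[0,-4.5,-2.5],[-3,0,0]],
    [[0,-4.5,-3],[-3,0,0]],
    [[0,-4.5,-3],[-3,0,0]],
    [[0,-4.5,-3.5],[-3,0,0]],
    [[0,-4.5,-4],[-3,0,0]],
  ],
)

```text
time_s: 8.62
position: [0.5573, 0.2586, 0.1386]
tool_rot: [0.308, 0.951, 0.01, 0.004]
contact_force: [6.7, -0.4, -9.0]
width: 0.0102
finger_force: 61.1
```

```bash
python3 - <<'E'
from h import *
s=sensors.observe(); print(s['joints'],s['contact_force'])
im,d=imaging.get_image('scene');cv2.imwrite('pics/s2.png',im[150:400,250:620])
E
```

```text
[-0.98144133  0.95925752  0.4824567   1.4211907   0.12787973  1.19447977
 -2.23425477] [ 6.72880981 -0.39020347 -9.00800099]
```

View pics/s2.png

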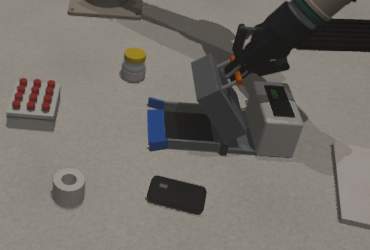

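Request:
jog_arm(
  steps=[
    [[0,-4.5,-3.5],[-3,0,0]],
    [[0,-4.5,-3.5],[-3,0,0]],
    [[0,-4.5,-3.5],[-3,0,0]],
    [[0,-4.5,-3.5],[-3,0,0]],
    [[0,-4.5,-3.5],[-3,0,0]],
  ],
)

```text
time_s: 9.3
position: [0.5568, 0.2865, 0.1368]
tool_rot: [0.429, 0.903, 0.009, 0.006]
contact_force: [6.2, -1.2, -2.3]
width: 0.0102
finger_force: 62.3
```

Request:
jog_arm(
  steps=[
    [[0,-4.5,-4],[-3,0,0]],
    [[0,-4.5,-4],[-3,0,0]],
    [[0,-4.5,-4],[-3,0,0]],
    [[0,-4.5,-4],[-3,0,0]],
  ],
)

```text
time_s: 9.8
position: [0.5564, 0.3091, 0.13]
tool_rot: [0.521, 0.853, 0.009, 0.006]
contact_force: [6.2, -2.0, -5.7]
width: 0.0098
finger_force: 62.1
```

Request:
jog_arm(
  steps=[
    [[0,0,0],[0,0,0]],
    [[0,0,0],[0,0,0]],
    [[0,0,-15],[0,0,0]],
    [[0,0,-25],[0,0,0]],
    [[0,0,-30],[0,0,0]],
    [[0,20,-30],[0,0,0]],
  ],
  hand=-0.4,
)

```text
time_s: 10.55
position: [0.5529, 0.3887, 0.1954]
tool_rot: [0.522, 0.853, 0.008, 0.004]
contact_force: [0.3, 0.4, 0.4]
width: 0.0258
finger_force: 0.0
```

```bash
python3 - <<'E'
from h import *
s=sensors.observe(); print(s['position'],s['contact_force'],s['width'])
im,d=imaging.get_image('scene');cv2.imwrite('pics/s3.png',im[150:400,250:620])
E
```

```text
[0.55285519 0.38865933 0.19536213] [0.31211038 0.36557715 0.42961024] 0.025826523175665094
```

View pics/s3.png

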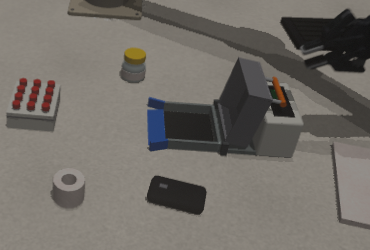

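Request:
jog_arm(
  steps=[
    [[0,50,-20],[0,0,0]],
    [[0,0,0],[10.5,0,0]],
    [[0,0,0],[10.5,0,0]],
    [[0,0,0],[10.5,0,0]],
    [[0,0,0],[10.5,0,0]],
    [[0,0,0],[10.5,0,0]],
    [[0,0,0],[10.3,0,0]],
    [[-9,50,0],[0,0,0]],
    [[-9,50,0],[0,0,0]],
    [[-9,50,0],[0,0,0]],
    [[-9,50,0],[0,0,0]],
    [[-9,50,0],[0,0,0]],
  ],
)

```text
time_s: 12.1
position: [0.5123, 0.1304, 0.2508]
tool_rot: [0.001, 1.0, 0.009, 0.001]
contact_force: [0.4, -0.4, 0.5]
width: 0.0254
finger_force: 0.0
```

Request:
jog_arm(
  steps=[
    [[-9,50,0],[0,0,0]],
    [[-9,50,0],[0,0,0]],
    [[-9,50,0],[0,0,0]],
    [[-9,50,0],[0,0,0]],
    [[-9,50,0],[0,0,0]],
    [[0,0,0],[0,0,0]],
  ],
  hand=0.4,
)

```text
time_s: 12.85
position: [0.4711, -0.1232, 0.2519]
tool_rot: [0.002, 1.0, 0.005, 0.001]
contact_force: [0.2, 0.8, 0.3]
width: 0.0598
finger_force: 0.0
```

```bash
python3 - <<'E'
from h import *
s=sensors.observe(); print(s['position'],s['joints'],s['width'],s['tool_rot'])
im,d=imaging.get_image('top');P=cloud('top',d,np.ones(d.shape,bool))
def rect(n,lo,hi,b):
    m=(P[:,2]>lo)&(P[:,2]<hi)&(P[:,0]>b[0])&(P[:,0]<b[1])&(P[:,1]>b[2])&(P[:,1]<b[3])
    print(n,m.sum(),cv2.minAreaRect((P[m,:2]*1000).astype(np.float32)))
rect('pocket walls',.012,.03,(.46,.65,.05,.25))
for lo,hi in [(.46,.52),(.59,.65)]: rect('wall',.017,.03,(lo,hi,.16,.24))
rect('ramp lip',.002,.012,(.53,.59,.09,.16))
for y in np.arange(.10,.27,.01):
    m=(abs(P[:,1]-y)<.005)&(abs(P[:,0]-.556)<.03)&(P[:,2]<.06)
    print(round(y,3),m.sum(),np.round(np.median(P[m,2])*1000,1) if m.any() else '',end='; ')
cv2.imwrite('pics/t2.png',cv2.resize(im[180:320,90:410],(800,350)))
E
```

```text
[ 0.471114  -0.1231555  0.2518817] [-0.17847761  0.40780212  0.52177954  1.94629775 -0.2604182   0.85070432
 -1.08120494] 0.059827937501332244 [2.48477723e-03 9.99986090e-01 4.56794456e-03 8.83354408e-04]
pocket walls 468 ((556.4141845703125, 185.62188720703125), (147.64254760742188, 129.36273193359375), 0.7025149464607239)
wall 128 ((496.13525390625, 200.7170867919922), (5.989166259765625, 78.36138916015625), 0.9987802505493164)
wall 139 ((616.1209106445312, 199.778076171875), (6.486929893493652, 78.04496765136719), 0.8379913568496704)
ramp lip 363 ((559.8065185546875, 125.28207397460938), (68.34221649169922, 58.153907775878906), 89.25564575195312)
0.1 149 -0.4; 0.11 151 0.1; 0.12 148 -0.2; 0.13 154 1.3; 0.14 163 2.6; 0.15 132 3.7; 0.16 150 0.8; 0.17 148 0.6; 0.18 151 0.5; 0.19 147 0.5; 0.2 151 0.7; 0.21 151 0.9; 0.22 151 0.7; 0.23 147 0.4; 0.24 148 0.5; 0.25 229 2.2; 0.26 114 21.3;
```

View pics/t2.png

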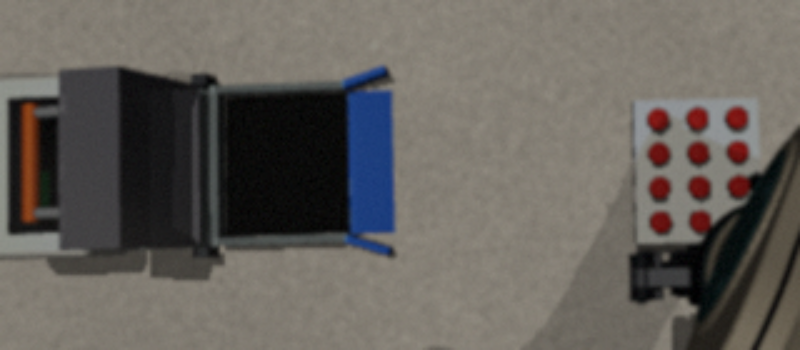

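Request:
jog_arm(
  steps=[
    [[-10,-3,40],[0,0,-0.5]],
    [[0,0,50],[0,0,0]],
    [[0,0,50],[0,0,0]],
    [[0,0,50],[0,0,0]],
    [[0,0,35],[0,0,0]],
    [[0,0,15],[0,0,0]],
    [[0,0,0],[0,0,0]],
    [[8,0,0],[0,0,0]],
    [[4,0,0],[0,0,0]],
    [[4,0,0],[0,0,0]],
    [[0,0,0],[0,0,0]],
  ],
)

```text
time_s: 14.28
position: [0.4794, -0.1159, 0.011]
tool_rot: [0.002, 1.0, 0.014, 0.0]
contact_force: [-1.5, 0.5, 1.3]
width: 0.0596
finger_force: 0.7
```

```bash
cat >> h.py <<'E'
def rackpose(P=None,quiet=False):
    im,d=imaging.get_image('top');P=cloud('top',d,np.ones(d.shape,bool))
    # red caps -> pose of the 12-cap grid ; white top edge -> rect
    hsv=cv2.cvtColor(im,cv2.COLOR_BGR2HSV)
    red=(((hsv[...,0]<8)|(hsv[...,0]>172))&(hsv[...,1]>140)&(hsv[...,2]>60))
    n,l,st,c=cv2.connectedComponentsWithStats(red.astype(np.uint8))
    C=[]
    for i in range(1,n):
        if st[i,4]>15:
            Q=cloud('top',d,l==i); C.append([*np.median(Q,0),st[i,4]])
    return im,d,np.array(C)
E
python3 - <<'E'
from h import *
s=sensors.observe(); print(s['position'],s['contact_force'],s['width'])
im,d,C=rackpose(); print(np.round(C*1000,1))
E
```

```text
[ 0.47937524 -0.11594016  0.01101713] [-1.49094382  0.46280306  1.32601478] 0.05960915484967421
[[ 5.633e+02 -6.269e+02  9.200e+00  9.960e+05]
 [ 5.852e+02 -1.466e+02  5.540e+01  5.100e+04]
 [ 5.840e+02 -8.770e+01  5.540e+01  4.800e+04]
 [ 5.851e+02 -1.164e+02  5.530e+01  5.000e+04]
 [ 5.589e+02 -1.173e+02  5.510e+01  4.700e+04]
 [ 5.624e+02 -1.436e+02  5.750e+01  2.500e+04]
 [ 5.577e+02 -8.730e+01  5.580e+01  5.100e+04]
 [ 5.328e+02 -8.830e+01  5.550e+01  4.700e+04]
 [ 5.084e+02 -8.690e+01  5.610e+01  2.800e+04]]
```

Request:
jog_arm(
  steps=[
    [[4,0,0],[0,0,0]],
    [[4,0,0],[0,0,0]],
    [[4,0,0],[0,0,0]],
    [[4,0,0],[0,0,0]],
    [[0,0,0],[0,0,0]],
    [[0,0,0],[0,0,0]],
    [[-20,0,0],[0,0,0]],
    [[-15,0,-15],[0,0,0]],
    [[0,0,-50],[0,0,0]],
    [[0,50,-50],[0,0,0]],
    [[0,50,-10],[0,0,0]],
    [[0,30,0],[0,0,0]],
  ],
)

```text
time_s: 15.82
position: [0.4648, -0.2436, 0.1322]
tool_rot: [0.004, 1.0, 0.013, 0.002]
contact_force: [0.6, 0.5, 0.5]
width: 0.0599
finger_force: 0.0
```

```bash
python3 - <<'E'
from h import *
s=sensors.observe(); print(s['position'],s['contact_force'],s['tool_rot'],s['joints'])
im,d,C=rackpose(); C=C[C[:,2]>.05]; print(len(C),np.round(C[:,:2]*1000,1),cv2.minAreaRect((C[:,:2]*1000).astype(np.float32)))
P=cloud('top',d,np.ones(d.shape,bool))
m=(P[:,2]>.03)&(P[:,2]<.065)&(P[:,0]>.495)&(P[:,0]<.65)&(P[:,1]>-.2)&(P[:,1]<-.03)
print(cv2.minAreaRect((P[m,:2]*1000).astype(np.float32)))
E
```

```text
[ 0.4648352  -0.2436073   0.13223289] [0.60339289 0.46653725 0.52971491] [0.0035408  0.9999084  0.01283833 0.00241478] [ 0.15822497  0.62544184  0.40542936  1.97613459 -0.40701797  0.61114263
 -0.71443915]
12 [[ 602.6 -116.5]
 [ 602.3 -146.7]
 [ 601.1  -86.3]
 [ 574.6  -87.3]
 [ 575.8 -117.6]
 [ 577.2 -146.4]
 [ 550.7 -147.5]
 [ 549.7  -88.5]
 [ 549.5 -117.4]
 [ 524.4 -148.4]
 [ 523.4  -88.2]
 [ 524.7 -118.1]] ((563.1660766601562, -117.30227661132812), (78.82577514648438, 60.455841064453125), 1.2068575620651245)
((564.4556884765625, -118.44154357910156), (110.5072021484375, 96.40924072265625), 1.5657711029052734)
```

Request:
jog_arm(
  steps=[
    [[0,0,-20],[0,0,-9.95]],
    [[0,0,0],[0,0,-9.95]],
    [[0,0,0],[0,0,-9.95]],
    [[0,0,0],[0,0,-9.95]],
    [[0,0,0],[0,0,-9.95]],
    [[0,0,0],[0,0,-9.95]],
    [[0,0,0],[0,0,-9.95]],
    [[0,0,0],[0,0,-9.95]],
    [[0,0,0],[0,0,-9.95]],
    [[22,50,0],[0,0,0]],
    [[22,50,0],[0,0,0]],
    [[0,0,0],[0,0,0]],
  ],
)

```text
time_s: 17.38
position: [0.5675, -0.1901, 0.1502]
tool_rot: [0.002, 0.698, 0.716, 0.001]
contact_force: [-0.5, 0.2, 0.9]
width: 0.0598
finger_force: 0.0
```

```bash
python3 - <<'E'
from h import *
s=sensors.observe(); print(s['position'],s['width'],s['tool_rot'],s['joints'])
w,x,y,z=s['tool_rot'];R=Rn.from_quat([x,y,z,w]).as_matrix();print(np.degrees(np.arctan2(R[1,0],R[0,0])),R[:,2])
print('shift',R.T@(np.array([.5645,-.198,.010])-s['position'])*1000)
E
```

```text
[ 0.56747299 -0.19009875  0.15018873] 0.059752970704935134 [0.00248848 0.69791557 0.71617453 0.00130402] [ 0.29057424  0.64837134 -0.02260276  1.75091409  0.02045522  0.7369157
  0.28330806]
91.4792754737657 [ 0.00538456 -0.00160569 -0.99998421]
shift [ -7.57734361  -3.92479144 140.18319165]
```

Request:
jog_arm(
  steps=[
    [[-10,-3,20],[0,0,0.4]],
    [[0,0,40],[0,0,0]],
    [[0,0,40],[0,0,0]],
    [[0,0,28],[0,0,0]],
    [[0,0,12],[0,0,0]],
    [[0,0,0],[0,0,0]],
    [[12,0,0],[0,0,0]],
    [[8,0,0],[0,0,0]],
    [[5,0,0],[0,0,0]],
    [[5,0,0],[0,0,0]],
  ],
)

```text
time_s: 18.62
position: [0.5597, -0.1758, 0.0108]
tool_rot: [0.002, 0.703, 0.711, -0.002]
contact_force: [0.7, -4.4, 3.5]
width: 0.0598
finger_force: 1.9
```

Request:
jog_arm(
  steps=[
    [[8,0,0],[0,0,0]],
    [[10,0,0],[0,0,0]],
    [[12,0,0],[0,0,0]],
    [[12,0,0],[0,0,0]],
    [[12,0,0],[0,0,0]],
    [[12,0,0],[0,0,0]],
    [[12,0,0],[0,0,0]],
    [[12,0,0],[0,0,0]],
    [[8,0,0],[0,0,0]],
    [[5,0,0],[0,0,0]],
    [[0,0,0],[0,0,0]],
  ],
)

```text
time_s: 20.0
position: [0.5577, -0.0704, 0.0094]
tool_rot: [0.001, 0.702, 0.712, -0.001]
contact_force: [0.3, 0.3, -0.2]
width: 0.0596
finger_force: 0.0
```

```bash
cat > st.py <<'E'
from h import *
s=sensors.observe(); w,x,y,z=s['tool_rot'];R=Rn.from_quat([x,y,z,w]).as_matrix()
print(s['position'],s['contact_force'],'yaw',np.degrees(np.arctan2(R[1,0],R[0,0])))
im,d,C=rackpose(); C=C[(C[:,2]>.05)&(C[:,2]<.07)]; print(len(C))
# fit a 4x3 grid (pitch from the first view) to the seen caps: translation + yaw
from scipy.optimize import least_squares
G=np.array([[i,j] for i in (-39,-13,13,39) for j in (-30,0,30)])*1.0
Q=C[C[:,3]>25][:,:2]*1000
def f(p):
    c,sn=np.cos(p[2]),np.sin(p[2]); g=G@np.array([[c,sn],[-sn,c]])+p[:2]
    D=Q[:,None]-g[None]; k=(D**2).sum(2).argmin(1); return D[np.arange(len(Q)),k].ravel()
g0=np.array([(Q[:,0].min()+Q[:,0].max())/2,Q[:,1].max()-30])
best=min((least_squares(f,[g0[0]+a,g0[1],.02],loss='soft_l1') for a in (-13,0,13)),key=lambda r:r.cost)
p=best.x; th=np.radians(1.0); e=p[:2]-np.array([556.1,203.7])
rl=np.array([[np.cos(th),np.sin(th)],[-np.sin(th),np.cos(th)]])@e
print('rack',np.round(p[:2],1),'yaw',round(np.degrees(p[2]),2),'reader frame',np.round(rl,1),'rms',np.sqrt(2*best.cost/len(Q)),'cap z',np.round(C[:,2]*1000,1))
E
python3 st.py
```

```text
[ 0.55771039 -0.0703955   0.00943588] [ 0.3266741   0.30176287 -0.1685727 ] yaw 90.76930676750175
8
rack [561.5 -10.4] yaw 0.96 reader frame [   1.6 -214.2] rms 0.5732151682613252 cap z [56.  55.8 55.3 55.9 55.5 56.  55.  55.8]
```

Request:
jog_arm(
  steps=[
    [[6,0,0],[0,0,0]],
    [[10,0,0],[0,0,0]],
    [[12,0,0],[0,0,0]],
    [[12,0,0],[0,0,0]],
    [[12,0,0],[0,0,0]],
    [[10,0,0],[0,0,0]],
    [[8,0,0],[0,0,0]],
    [[6,0,0],[0,0,0]],
    [[6,0,0],[0,0,0]],
    [[6,0,0],[0,0,0]],
    [[6,0,0],[0,0,0]],
  ],
)

```text
time_s: 21.42
position: [0.557, 0.0222, 0.0094]
tool_rot: [0.001, 0.703, 0.711, -0.001]
contact_force: [0.2, -2.8, -0.5]
width: 0.0598
finger_force: 1.4
```

```bash
python3 st.py
```

```text
[0.55695193 0.02219805 0.009431  ] [ 0.2051451  -2.78183821 -0.50013539] yaw 90.685445242358
0Traceback (most recent call last):
  File "st.py", line 12, in <module>
    g0=np.array([(Q[:,0].min()+Q[:,0].max())/2,Q[:,1].max()-30])
                  ~~~~~~~~~~^^
    return umr_minimum(a, axis, None, out, keepdims, initial, where)
ValueError: zero-size array to reduction operation minimum which has no identity
```

```bash
python3 - <<'E'
from h import *
a,_=imaging.get_image('top'); b,_=imaging.get_image('scene')
cv2.imwrite('pics/tb.png',np.vstack([cv2.resize(a[150:350,90:490],(600,300)),cv2.resize(b[170:350,250:610],(600,300))]))
E
```

```text
(no output)
```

View pics/tb.png

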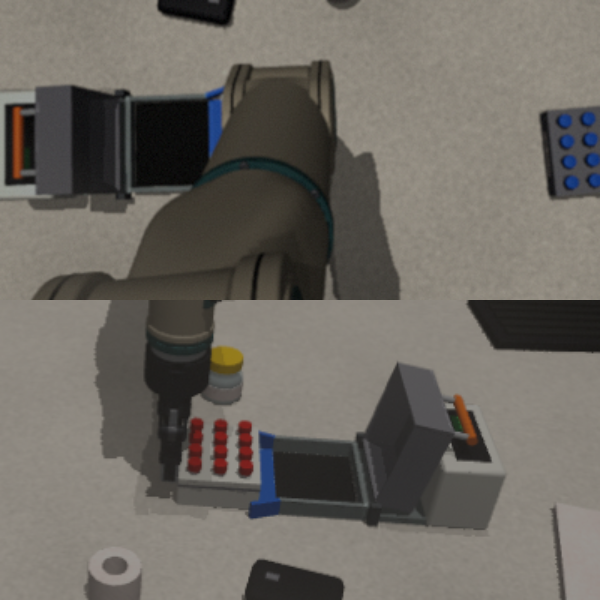

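```bash
sed -i "s/def rackpose(P=None,quiet=False):/def rackpose(cam='top'):/; s/get_image('top');P=.*/get_image(cam)/; s/Q=cloud('top',d,l==i); C.append/Q=cloud(cam,d,l==i); Q=Q[Q[:,2]>np.percentile(Q[:,2],95)-.003]; C.append/" h.py
sed -i "s/im,d,C=rackpose()/im,d,C=rackpose('scene')/; s/(C\[:,2\]<.07)/(C[:,2]<.075)\&(C[:,0]>.4)/; s/C\[C\[:,3\]>25\]/C[C[:,3]>15]/" st.py; python3 st.py
```

```text
[0.55694179 0.02333369 0.00941184] [-0.5730777  -0.01134958 -0.14288615] yaw 90.76705875193998
3
rack [557.4  82.6] yaw 0.65 reader frame [  -0.8 -121.2] rms 0.6833664421612462 cap z [56.4 56.9 57.5]
```

Request:
jog_arm(
  steps=[
    [[5,0,0],[0,0,0]],
    [[6,0,0],[0,0,0]],
    [[6,0,0],[0,0,0]],
    [[6,0,0],[0,0,0]],
    [[6,0,0],[0,0,0]],
    [[6,0,0],[0,0,0]],
    [[6,0,0],[0,0,0]],
    [[6,0,0],[0,0,0]],
  ],
)

```text
time_s: 22.62
position: [0.5542, 0.0649, 0.0091]
tool_rot: [0.001, 0.704, 0.71, -0.004]
contact_force: [-3.1, -5.5, 4.2]
width: 0.0597
finger_force: 3.0
```

```bash
python3 st.py
```

```text
[0.55417907 0.06487865 0.00908697] [-3.05576954 -5.54748978  4.17292461] yaw 90.4760021151581
3
rack [608. 124.] yaw 1.27 reader frame [ 50.5 -80.6] rms 0.39552244610821513 cap z [57.4 58.6 60.5]
```

```bash
cat > st2.py <<'E'
from h import *
s=sensors.observe(); w,x,y,z=s['tool_rot'];R=Rn.from_quat([x,y,z,w]).as_matrix()
print(s['position'],s['contact_force'],'yaw',np.degrees(np.arctan2(R[1,0],R[0,0])))
im,d=imaging.get_image('scene')
hsv=cv2.cvtColor(im,cv2.COLOR_BGR2HSV)
red=(((hsv[...,0]<8)|(hsv[...,0]>172))&(hsv[...,1]>130)&(hsv[...,2]>40)); red[:, :]&=True
P=cloud('scene',d,red); P=P[(P[:,0]>.46)&(P[:,0]<.66)&(P[:,1]>-.2)&(P[:,1]<.27)&(P[:,2]>.05)&(P[:,2]<.08)]
A=np.c_[P[:,:2],np.ones(len(P))]; 
r=cv2.minAreaRect((P[:,:2]*1000).astype(np.float32)); print(len(P),r)
th=np.radians(1.0); Q=np.array([[np.cos(th),np.sin(th)],[-np.sin(th),np.cos(th)]])
rl=Q@(np.array(r[0])-[556.1,203.7]); rt=Q@(s['position'][:2]*1000-[556.1,203.7])
c=P[:,:2]*1000@Q.T-Q@[556.1,203.7]-rl
zz=[np.round(np.percentile(P[abs(c[:,1]-k)<8,2],90)*1000,1) for k in (-30,0,30)]
print('rack reader frame',np.round(rl,1),'tcp',np.round(rt,1),'cap z back..front',zz)
if __name__=='__main__': cv2.imwrite('pics/sc.png',cv2.resize(im[200:330,340:560],(800,472),interpolation=cv2.INTER_CUBIC))
E
python3 st2.py
```

```text
[0.5543671  0.06819368 0.00904782] [-2.21810094 -2.66345286  1.66909089] yaw 90.66698682609623
604 ((559.9757690429688, 126.46165466308594), (96.17256164550781, 75.26455688476562), 1.5093700885772705)
rack reader frame [  2.5 -77.3] tcp [  -4.1 -135.5] cap z back..front [np.float64(58.2), np.float64(59.9), np.float64(61.4)]
```

View pics/sc.png

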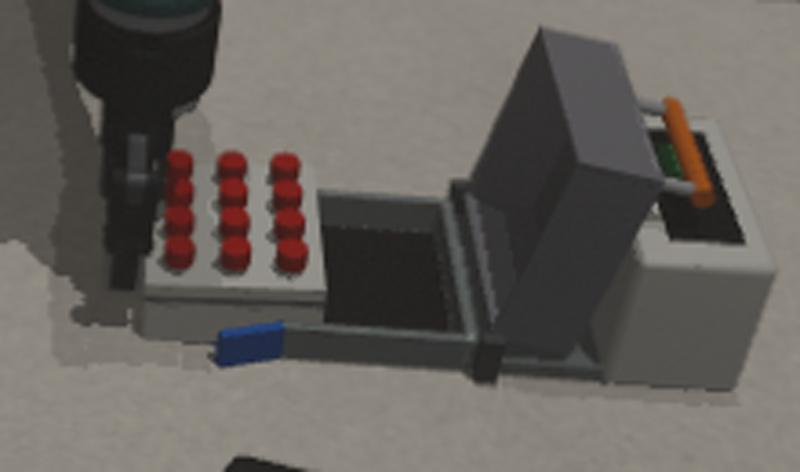

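Request:
jog_arm(
  steps=[
    [[6,0,0],[0,0,0]],
    [[6,0,0],[0,0,0]],
    [[6,0,0],[0,0,0]],
    [[6,0,0],[0,0,0]],
    [[6,0,0],[0,0,0]],
    [[6,0,0],[0,0,0]],
  ],
)

```text
time_s: 23.48
position: [0.5554, 0.1056, 0.009]
tool_rot: [0.001, 0.703, 0.712, -0.002]
contact_force: [-1.3, -4.9, 4.1]
width: 0.06
finger_force: 2.2
```

```bash
python3 st2.py
```

```text
[0.55542111 0.10557838 0.00904676] [-1.2950489  -4.85293679  4.14691544] yaw 90.7373892237672
635 ((558.6736450195312, 164.94784545898438), (97.39486694335938, 73.82511138916016), 0.628303050994873)
rack reader frame [  1.9 -38.8] tcp [ -2.4 -98.1] cap z back..front [np.float64(61.4), np.float64(60.6), np.float64(60.4)]
```

Request:
jog_arm(
  steps=[
    [[5,0,0],[0,0,0]],
    [[5,0,0],[0,0,0]],
    [[5,0,0],[0,0,0]],
    [[5,0,0],[0,0,0]],
    [[5,0,0],[0,0,0]],
    [[5,0,0],[0,0,0]],
  ],
)

```text
time_s: 24.28
position: [0.5556, 0.1357, 0.009]
tool_rot: [0.001, 0.703, 0.711, -0.001]
contact_force: [-0.3, -1.8, -0.5]
width: 0.0601
finger_force: 0.8
```

```bash
python3 st2.py
```

```text
[0.55558692 0.13565209 0.00902937] [-0.30126703 -1.80489705 -0.53578214] yaw 90.70955992661139
569 ((557.16796875, 196.66140747070312), (98.6106948852539, 74.10409545898438), 0.1991860568523407)
rack reader frame [ 0.9 -7.1] tcp [ -1.7 -68. ] cap z back..front [np.float64(60.7), np.float64(59.3), np.float64(57.8)]
```

Request:
jog_arm(
  steps=[
    [[3,0,0],[0,0,0]],
    [[2,0,0],[0,0,0]],
    [[2,0,0],[0,0,0]],
    [[1,0,0],[0,0,0]],
    [[0,0,0],[0,0,0]],
  ],
)

```text
time_s: 24.95
position: [0.5554, 0.1434, 0.009]
tool_rot: [0.001, 0.703, 0.712, -0.001]
contact_force: [0.0, -0.6, -0.2]
width: 0.0599
finger_force: 0.6
```

```bash
python3 st2.py
```

```text
[0.55540754 0.14342026 0.00899355] [ 0.01288221 -0.58827301 -0.15480952] yaw 90.71745274724422
500 ((557.7265014648438, 203.27517700195312), (73.73609924316406, 96.73184204101562), 88.871826171875)
rack reader frame [ 1.6 -0.5] tcp [ -1.7 -60.3] cap z back..front [np.float64(57.2), np.float64(57.2), np.float64(56.9)]
```

Request:
jog_arm(
  steps=[
    [[-15,0,0],[0,0,0]],
    [[-35,0,0],[0,0,0]],
    [[-20,0,-40],[0,0,0]],
    [[0,0,-50],[0,0,0]],
    [[-30,0,-50],[0,0,0]],
    [[-50,0,-20],[0,0,0]],
    [[-50,0,0],[0,0,0]],
    [[-50,0,0],[0,0,0]],
    [[-50,0,0],[0,0,0]],
    [[0,0,0],[0,0,0]],
  ],
)

```text
time_s: 26.25
position: [0.5578, -0.1633, 0.1703]
tool_rot: [0.003, 0.706, 0.708, -0.002]
contact_force: [0.5, 0.1, 0.1]
width: 0.0599
finger_force: 0.0
```

```bash
python3 st2.py; python3 - <<'E'
from h import *
im,d,C=rackpose('top'); C=C[(C[:,2]>.05)&(C[:,2]<.075)&(C[:,1]>.1)]
r=cv2.minAreaRect((C[:,:2]*1000).astype(np.float32)); print(len(C),r,np.round(C[:,2]*1000,1))
P=cloud('top',d,np.ones(d.shape,bool))
m=(P[:,2]>.034)&(P[:,2]<.05)&(abs(P[:,0]-.556)<.07)&(P[:,1]>.14)&(P[:,1]<.256)
Q=P[m]; print(cv2.minAreaRect((Q[:,:2]*1000).astype(np.float32)),np.linalg.lstsq(np.c_[Q[:,:2],np.ones(len(Q))],Q[:,2],rcond=None)[0],np.median(Q[:,2]))
b,_=imaging.get_image('scene')
cv2.imwrite('pics/fin.png',np.vstack([cv2.resize(im[110:360,90:530],(700,300)),cv2.resize(b[150:400,150:620],(700,300))]))
E
```

```text
[ 0.55783647 -0.16329629  0.17029509] [0.45655866 0.09120155 0.08412843] yaw 90.18279265870653
490 ((558.7476806640625, 202.80552673339844), (95.5036849975586, 73.88504028320312), 1.1741187572479248)
rack reader frame [ 2.6 -0.9] tcp [  -4.7 -367. ] cap z back..front [np.float64(57.4), np.float64(56.9), np.float64(57.0)]
12 ((556.8427734375, 202.50489807128906), (61.687591552734375, 79.61067199707031), 89.76142883300781) [57.7 58.  56.1 57.1 56.7 56.8 57.  57.1 57.3 56.1 56.7 56.7]
((557.8231201171875, 202.94190979003906), (110.42479705810547, 96.92578125), 0.41330188512802124) [0.00100446 0.00122587 0.03938186] 0.040006620056554115
```

View pics/fin.png

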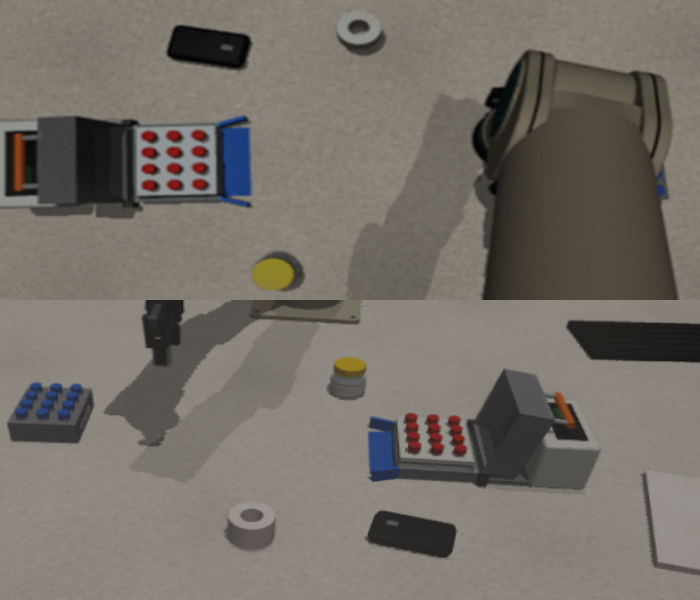

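The rack is flat at 40.0 mm (tilt under 0.1°) inside the pocket. The hood is open on its stop, the bystanders haven't moved, and the arm is clear.

```bash
python3 -c "
from h import *
print(ctrl.close_job())"
```

```text
the job is handed in; nothing more can be done
None
```

The hood is open on its stop and the red-capped rack sits flat and square in the pocket, with the blue-capped rack, jar, label roll and mouse left where they were; I handed the job in at about 26.5 s (the hand-in call returned no verdict).

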